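# Drive a seated brass plug out of its bore with an ejector rod

### The arm

A 7-joint arm with a two-finger parallel gripper is mounted at the origin on a cart in front of the work surface, level with it; the furniture and walls round the work are solid. World frame = base frame: x ahead of the robot, y to its left, z up, the work surface at z = 0. Lengths are in m, angles in rad, forces in N, time in s.
With the tool pointing down it reaches from about 0.4 to 0.9 m from the base axis. Payload 5.5 kg.
Tool frame: the origin (TCP) lies at the very end of the fingers, on their centre line; the grasp point (between the pads) lies 19 mm behind it (robot.grip_depth is the distance from the TCP to the grasp point, in m); z points along the fingers, y is the line along which they close (so a half turn about z gives the same grasp; the last joint's range is limited). The gripper opens to 92 mm and grips with 3 to 60 N. Pads are 19 mm wide; open, the fingers measure 130 mm over their backs; the gripper's body (75 mm by 190 mm) begins 47 mm behind the grasp point.
Start: joints at [1.582, 0.501, -0.427, 1.55, 0.221, 1.138, -0.21], TCP at [0.162, -0.629, 0.227] pointing down, gripper open.
Joint ranges: [-2.88, 2.88], [-0.31, 2.03], [-1.54, 1.56], [0.2, 2.42], [-1.41, 4.55], [0.19, 2.02], [-2.57, 2.57]. Speed limits (rad/s): [2.57, 2.57, 3.14, 3.14, 3.14, 3.14, 3.14].

### API

Orientations are given as a unit quaternion [w, x, y, z].
In Python, from plant import sensors, capture, camera_model, robot, outline_of gives the robot as it stands.
- The arm moves only by the tool apply_moves, never from a script. Its argument "commands" is a list of rows, each an object with "claw": the finger opening in cm, from 0 to 9.18; "xyz": the shift along the tool's x, y, z in cm, a list of three; "dr": the turn, a rotation vector about the tool's x, y, z in degrees, a list of three. In form: [{"claw": claw, "xyz": [dx, dy, dz], "dr": [rx, ry, rz]}, ...]. A call has 1 to 8 rows; each row is the pose to reach, as a shift and turn from the pose commanded when the call began, along the tool's axes at that moment; what a row does not reach only later rows make up. A row lasts 1/8 s, in which the tool goes at most 62.5 mm and 10.7 degrees, less where a joint would pass 70% of its speed; a pose out of reach is approached as far as the arm can. A call with a gripper value outside its range is refused whole. The fingers move at their own pace and stop on an object; "force" is the grip in N (left out, the last holds). Time passes only in rows, so rows that repeat a pose let the fingers close. It gives the time, the measured TCP pose, the force and the opening at its end, in the units of the state.
- sensors.get_state(): the state, without advancing time (a new reading comes with each control period).
- capture(name): name is "scene" or "side" or "wrist"; returns the picture (384x512x3 uint8, blue, green, red); there is no depth.
- camera_model(name): a dict with "fx", "fy", "cx", "cy" (pixels), "dist" ([k1, k2, p1, p2, k3] as OpenCV has them; the pictures are not rectified), "R" (3x3) and "t" (3): a world point X has camera coordinates R X + t; the wrist camera has in their place "mount" (4x4, takes a point from camera to tool coordinates, whose origin is the TCP and whose axes are the flange's). Camera axes: x right, y down, z forward; pixel columns grow to the right and rows downward; lengths in m; the calibration is good to about 2 mm. A picture is of the moment at which its call begins: read the wrist's pose just before it. camera_model takes no time and is no camera call.
- robot.sign_off(): hands the job in, once; it reports no verdict.
Trained networks look in the newest picture that a camera, given by its name, has taken for a name from the list of things; names that differ only in an ending like _2 or _b are one class to them, and where a whole thing is asked for, a point or a joint stands for the part that bears it (a point fixed in the world has none). Each returns a list of dicts, best first, with "p" (0 to 1); they miss things now and then, are a little off and sometimes report something else, mostly with a low value. They report only what shows in the picture. A call takes as long as a camera call.
- outline_of(camera, name): "mask" (384x512 bool, what is visible of it) and "rect" ([left, top, right, bottom] in pixels, round what is visible of it).
The state is a dict: "t": time; "joints": joint angles; "dq": joint speeds; "joint_torque": joint torques, N m; "ee_pos": TCP position; "orientation": TCP orientation; "wrist_force": force on the tool from outside, world axes, zero at the start; "torque": the same for the moment, N m; "grip_width": finger opening in m.
Only numpy, scipy, OpenCV 4.12 (cv2) and the standard library are available. Lean on these libraries where they do the work, as an engineer would, in place of code of your own. Each camera call takes 0.05 s, during which the arm holds its last target. There are 200 camera calls.

### The job

Take the red-handled ejector rod out of its wooden stand, put it down the hole in the top of the bored fixture and press the seated brass plug steadily and gently down and out until the sprung jaws underneath let go of it and it rests in the catch cup; never press on the plug or the fixture with more than 30 newtons, so stop as soon as you feel it let go or land. Then draw the rod out and stand it back upright in the hole of its wooden stand, fully down on its collar, leaving the multimeter, the solder spool and the bottle where they are.

Things in the scene. Friction and masses are not known exactly. Their poses are not given: they have to be found in the camera images.
- bore_mouth (a point): Centre of the hole in the fixture's top face, 105 mm above the bench; z up. A round guide bore of 14 mm diameter, 14 mm deep, with a 2 mm chamfer at the mouth; below it the bore widens to 23.5 mm for the last 12 mm. The plug is seated up against that step: its upper face is 14 mm below this point at the start.
- plug_center (a point): Centre of the brass plug, 22 mm diameter, 38 mm long, upright; z along its axis. At the start 33 mm below bore_mouth. The jaws hold it by friction: about 5 to 18 N moves it. It leaves the jaws when its upper face is 32 to 50 mm below bore_mouth (differs each time), then drops about 2 mm on to the hard cup floor; pressing on from there crushes it.
- plug: The same brass plug, 110 g; origin at the centre of its lower face, 19 mm below plug_center.
- rod_handle (a point): Centre of the rod's round red handle (23 mm diameter, 48 mm long), the place to grip; rod upright at the start; z along the rod, from tip to handle. Below the handle is a dark steel thrust collar 34 mm in diameter, 7 mm thick (24 to 31 mm below this point), then a bare steel shank 12 mm in diameter, 70 mm long.
- rod_tip (a point): Flat lower end of the rod's shank, edge chamfered, 101 mm below rod_handle along the rod; z along the rod, from tip to handle.
- rod: The ejector rod, 160 g, 125 mm long, origin at its tip (same as rod_tip). It is loose and starts standing in the stand, hanging on its collar.
- stand_hole (a point): Centre of the hole in the top of the fixed wooden rod stand (56 mm square post on an 80 mm base), 80 mm above the bench; z up. The hole is 16 mm in diameter and 72 mm deep, with a 2 mm chamfer. With the rod home its collar rests on the post: rod tip 70 mm below this point, rod_handle 31 mm above it.
- fixture: Fixed fixture: 110x96 mm dark base plate, four steel pillars, 96x84x26 mm block (bare steel over green). Origin on the bench under its centre, 105 mm below bore_mouth; x along the longer side. Under the block hangs a steel collar with two sprung jaws gripping the plug's sides and, fixed to it, a black catch cup; their height differs each time by up to 18 mm and is not measured.
- multimeter: Black and yellow multimeter, 131x70x38 mm, loose bystander; origin at the centre of its underside.
- solder_spool: Spool of solder, 54 mm diameter, 37 mm tall, loose bystander; origin at the centre of its underside.
- flux_bottle: Small amber bottle with white cap, 34 mm diameter, 70 mm tall, loose bystander; origin at the centre of its underside.

How it is judged:
On the way, in this order (a step that is already met when the one before it is completed fails the run):
1. the rod stands in the guide bore (horizontal distance between rod_tip and bore_mouth below 0.004 m and z of rod_tip in the frame of bore_mouth below -0.008 m), for 0.1 s.
2. the plug is out of the jaws, below the block (z of plug_center in the frame of bore_mouth below -0.0515 m and contact force between plug and fixture below 4 N), for 0.2 s.
At the end, for the whole second after the job is handed in: The plug is free in the catch cup (centre over 51.5 mm below the bore mouth, within 8 mm of its axis, tilt under 0.25 rad, under 4 N between plug and fixture); the rod stands in its stand, collar down within 3 mm, within 6 mm of the hole centre and 0.1 rad of upright; both released and at rest (all of step 2 and horizontal distance between plug_center and bore_mouth below 0.008 m and angle between plug's own z axis and vertical below 0.25 rad and horizontal distance between rod_tip and stand_hole below 0.006 m and z of rod_handle in the frame of stand_hole below 0.034 m and angle between rod's own z axis and vertical below 0.1 rad and linear speed of each of rod, plug below 0.02 m/s); the robot touches nothing.
It fails at once if the rod pressed the plug with more than 30 N (contact force between rod and plug above 30 N).
It fails at once if the rod pressed the fixture with more than 30 N (contact force between rod and fixture above 30 N).
It fails at once if the plug was touched with the gripper (contact force between the fingers and plug above 0.5 N).
It fails at once if the multimeter, spool or bottle was moved more than 20 mm (distance of any of multimeter, solder_spool, flux_bottle from where it was at the start of the episode above 0.02 m).
It also fails if it takes over 72 s, if anything falls off the work surface, if the arm or the gripper's body presses on something with over 40 N, if the wrist force passes 120 N, or if a joint passes its speed limit or range.

## Working session

There is one attempt and no reset: what is moved stays moved. The work goes in short steps, Python scripts to look and compute and a tool call to move; the robot and the scene stay as the last step left them, time stands still between calls to the robot, and variables do not carry over. Pictures are saved under pics/ and viewed, on a budget of 10 in all, crops included, one or two more only if the job needs it, and the job is handed in when it is done.

Besides the shell and the picture viewer there is one more tool, called after "Emit:" as name(argument=value, ...) on one line, values as JSON. apply_moves: Moves the arm, as the interface text tells. Its arguments: {"type":"object","properties":{"commands":{"type":"array"},"force":{"type":"number"}},"required":["commands"]}

```bash
ls; mkdir -p pics
python3 - <<'E'
from plant import sensors, capture, camera_model, robot, outline_of
import cv2,numpy as np
s=sensors.get_state();print(s)
ims=[]
for c in("scene","side"):
    im=capture(c);cv2.imwrite(f"pics/{c}0.png",im);ims.append(im)
    m=camera_model(c);print(c,{k:np.round(v,4).tolist() for k,v in m.items()})
    for n in("rod_handle","rod","stand_hole","bore_mouth","fixture","plug","multimeter","solder_spool","flux_bottle"):
        try:
            r=outline_of(c,n);print(n,[(round(d["p"],2),d["rect"]) for d in r[:2]])
        except Exception as e: print(n,e)
print({k:np.round(v,4).tolist() for k,v in camera_model("wrist").items()})
E
```

```text
pics
{'t': 0.0, 'joints': array([ 1.58222109,  0.50186375, -0.42679033,  1.55146553,  0.2207963 ,
        1.13829208, -0.21030459]), 'dq': array([ 3.42720223e-04,  6.48282879e-04,  2.12154926e-05, -3.26183948e-04,
       -8.30333186e-04,  7.12165719e-05,  1.64951589e-03]), 'joint_torque': array([ 3.60339409e-04, -5.66593051e+01, -5.81554592e+00, -2.79108542e+01,
       -6.84332172e-02,  3.10647406e-02,  1.86860711e-04]), 'ee_pos': array([ 0.16171257, -0.62882844,  0.22566185]), 'orientation': array([-9.82130664e-04,  9.92082926e-01,  1.25580634e-01, -8.75221604e-05]), 'wrist_force': array([-0.54981073,  0.39538997, -0.06550847]), 'torque': array([ 0.01551986,  0.00023549, -0.02528426]), 'grip_width': 0.09180136639605112}
scene {'fx': 394.5084, 'fy': 394.5084, 'cx': 255.9114, 'cy': 190.1103, 'dist': [-0.0184, 0.0, 0.0, 0.0, 0.0], 'R': [[-0.786, -0.6182, -0.0059], [-0.4204, 0.5414, -0.7282], [0.4533, -0.5699, -0.6854]], 't': [0.2339, 0.4927, 0.4714]}
rod_handle [(0.68, [192.0, 243.5, 211.7, 272.9])]
rod [(0.57, [195.3, 244.9, 212.5, 270.9])]
stand_hole [(0.91, [180.9, 248.3, 232.6, 313
[... 503 characters left out ...]
-0.5662, -0.084, 1.4081]}
rod_handle [(0.56, [236.9, 157.8, 250.6, 175.1])]
rod [(0.58, [238.0, 156.7, 250.8, 177.8])]
stand_hole [(0.69, [230.7, 170.3, 257.3, 201.5])]
bore_mouth [(0.93, [210.1, 185.3, 254.0, 237.1]), (0.55, [237.6, 155.6, 250.1, 175.0])]
fixture [(0.82, [212.9, 184.6, 251.7, 236.8])]
plug []
multimeter [(0.55, [178.8, 276.8, 242.9, 307.4])]
solder_spool [(0.67, [278.9, 204.9, 301.5, 229.1])]
flux_bottle [(0.55, [285.3, 180.0, 293.6, 203.0])]
{'fx': 300.2508, 'fy': 300.2508, 'cx': 252.9797, 'cy': 194.3916, 'dist': [-0.0654, 0.0, 0.0, 0.0, 0.0], 'mount': [[0.0009, -0.962, -0.2732, 0.0728], [1.0, 0.0009, 0.0002, -0.0007], [0.0, -0.2732, 0.962, -0.1577], [0.0, 0.0, 0.0, 1.0]]}
```

```bash
cat > h.py <<'E'
from plant import sensors, capture, camera_model, robot, outline_of
import cv2,numpy as np
from scipy.spatial.transform import Rotation as Ro
def cam(c,s=None):
    m=camera_model(c);K=np.array([[m["fx"],0,m["cx"]],[0,m["fy"],m["cy"]],[0,0,1.]]);d=np.array(m["dist"],float)
    if "mount" in m:
        q=s["orientation"];T=np.eye(4);T[:3,:3]=Ro.from_quat([q[1],q[2],q[3],q[0]]).as_matrix();T[:3,3]=s["ee_pos"]
        W=np.linalg.inv(T@np.array(m["mount"]));R,t=W[:3,:3],W[:3,3]
    else: R,t=np.array(m["R"]),np.array(m["t"])
    return K,d,R,t
def ray(C,uv):
    K,d,R,t=C;p=cv2.undistortPoints(np.array([[uv]],float),K,d)[0,0]
    v=R.T@np.array([p[0],p[1],1]);return -R.T@t,v/np.linalg.norm(v)
def at_z(C,uv,z):
    o,v=ray(C,uv);return o+v*(z-o[2])/v[2]
def proj(C,X):
    K,d,R,t=C;return cv2.projectPoints(np.array(X,float).reshape(-1,3),cv2.Rodrigues(R)[0],t,K,d)[0].reshape(-1,2)
E
python3 - <<'E'
from h import *
a=cv2.imread("pics/scene0.png")[160:330,140:400];b=cv2.imread("pics/side0.png")[140:320,160:320]
a=cv2.resize(a,None,fx=3,fy=3)[:, :];b=cv2.resize(b,None,fx=3,fy=3)
cv2.imwrite("pics/sc1.png",a);cv2.imwrite("pics/si1.png",b)
A,B=cam("scene"),cam("side")
for n,u,w,zz in(("handle",(202,258),(243.8,166.5),.111),("bottle",(172.6,234.7),(289.5,191.5),.035),("spool",(200,212.5),(290,217),.018),("mm",(351,192.5),(211,292),.02)):
    print(n,at_z(A,u,zz),at_z(B,w,zz))
E
```

```text
handle [ 0.52231982 -0.13055023  0.111     ] [ 0.53029727 -0.13945406  0.111     ]
bottle [ 0.66092942 -0.17317187  0.035     ] [ 0.67373057 -0.16914095  0.035     ]
spool [ 0.67296811 -0.26732404  0.018     ] [ 0.66272032 -0.27823911  0.018     ]
mm [ 0.4278086  -0.54035897  0.02      ] [ 0.43933074 -0.56232977  0.02      ]
```

View pics/sc1.png

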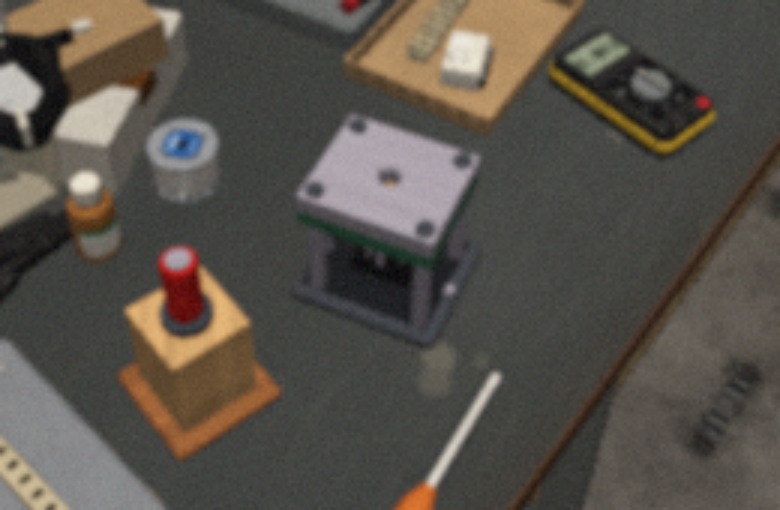

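View pics/si1.png

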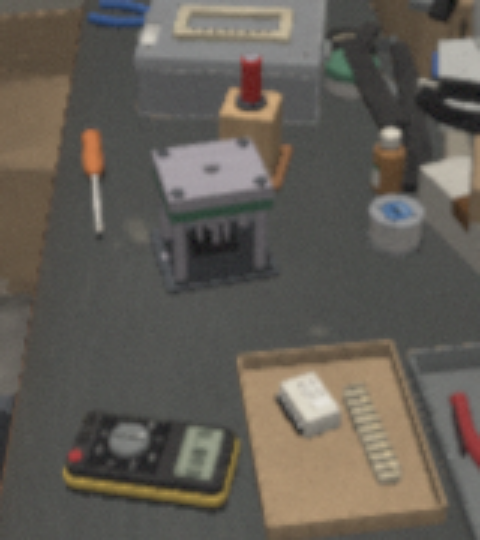

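Run:
```python
from h import *
A,B=cam("scene"),cam("side")
for n,u,w,zz in(("htop",(199.3,247.3),(243.3,159.7),.135),("bore",(270,219),(230.3,196),.105)):
    o,v=ray(A,u);p,q=ray(B,w)
    k=np.linalg.lstsq(np.c_[v,-q],p-o,rcond=None)[0]
    print(n,at_z(A,u,zz),at_z(B,w,zz),"tri",o+k[0]*v,p+k[1]*q)
    P=(at_z(A,u,zz)+at_z(B,w,zz))/2
    s=sensors.get_state();qq=s["orientation"];R=Ro.from_quat([qq[1],qq[2],qq[3],qq[0]])
    print(" tool shift cm",R.inv().apply(P-s["ee_pos"])*100)
print(R.as_matrix().round(4),s["t"])
```

```text
htop [ 0.52778917 -0.13286307  0.135     ] [ 0.5287277  -0.13932533  0.135     ] tri [ 0.52943777 -0.13417663  0.13242156] [ 0.52889067 -0.13431744  0.13214349]
 tool shift cm [ 47.76740451 -38.65867403   9.17467567]
bore [ 0.48594479 -0.28577019  0.105     ] [ 0.48767312 -0.28938906  0.105     ] tri [ 0.48695618 -0.28718624  0.10310547] [ 0.4876585  -0.28701205  0.10335021]
 tool shift cm [ 39.97881253 -25.02056959  12.17448914]
[[ 0.9685  0.2491  0.    ]
 [ 0.2491 -0.9685 -0.    ]
 [ 0.      0.     -1.    ]] 1.0
```

Emit:
apply_moves(commands=[{"claw":9,"xyz":[4,-3,0],"dr":[0,0,0]},{"claw":8,"xyz":[9,-6.5,0],"dr":[0,0,0]},{"claw":7,"xyz":[14,-10,0],"dr":[0,0,0]},{"claw":6,"xyz":[19,-13.5,0],"dr":[0,0,0]},{"claw":6,"xyz":[24,-17,0],"dr":[0,0,0]},{"claw":6,"xyz":[29,-20.5,0],"dr":[0,0,0]},{"claw":6,"xyz":[34,-24,0],"dr":[0,0,0]},{"claw":6,"xyz":[38,-27.5,0],"dr":[0,0,0]}])

```text
t: 2.0
ee_pos: [0.4632, -0.2665, 0.2272]
orientation: [0.0, 0.992, 0.126, 0.001]
wrist_force: [0.3, -0.3, 0.4]
grip_width: 0.0599
```

Emit:
apply_moves(commands=[{"claw":6,"xyz":[4,-3,0],"dr":[0,0,0]},{"claw":6,"xyz":[6,-4.5,0],"dr":[0,0,0]},{"claw":6,"xyz":[6,-4.5,0],"dr":[0,0,0]},{"claw":6,"xyz":[6,-4.5,0],"dr":[0,0,0]}])

```text
t: 2.5
ee_pos: [0.5076, -0.2111, 0.2266]
orientation: [0.0, 0.992, 0.125, -0.0]
wrist_force: [-0.8, -0.1, -0.5]
grip_width: 0.0604
```

Run:
```python
from h import *
s=sensors.get_state();im=capture("wrist");cv2.imwrite("pics/w1.png",im)
np.save("w1.npy",s,allow_pickle=True)
C=cam("wrist",s);print(s["ee_pos"],s["orientation"],s["wrist_force"],s["t"])
for n in("rod_handle","stand_hole","bore_mouth","fixture"):
    print(n,[(round(d["p"],2),d["rect"]) for d in outline_of("wrist",n)[:2]])
print(proj(C,[[.5285,-.136,.135],[.487,-.287,.105]]))
cv2.imwrite("pics/w1b.png",cv2.resize(im,None,fx=1.5,fy=1.5,interpolation=cv2.INTER_CUBIC))
```

```text
[ 0.50761749 -0.21114246  0.22656605] [ 2.86064913e-04  9.92152380e-01  1.25033568e-01 -4.23610749e-04] [-0.84168745 -0.10834636 -0.48483   ] 2.5
rod_handle [(0.49, [247.9, 1.0, 281.4, 44.7])]
stand_hole [(0.98, [150.5, 93.8, 241.1, 179.7])]
bore_mouth [(0.93, [268.1, 153.8, 370.8, 261.8])]
fixture [(0.8, [269.5, 152.0, 367.5, 266.1])]
[[172.65466621 151.70176644]
 [321.85283583 225.34498948]]
```

View pics/w1b.png

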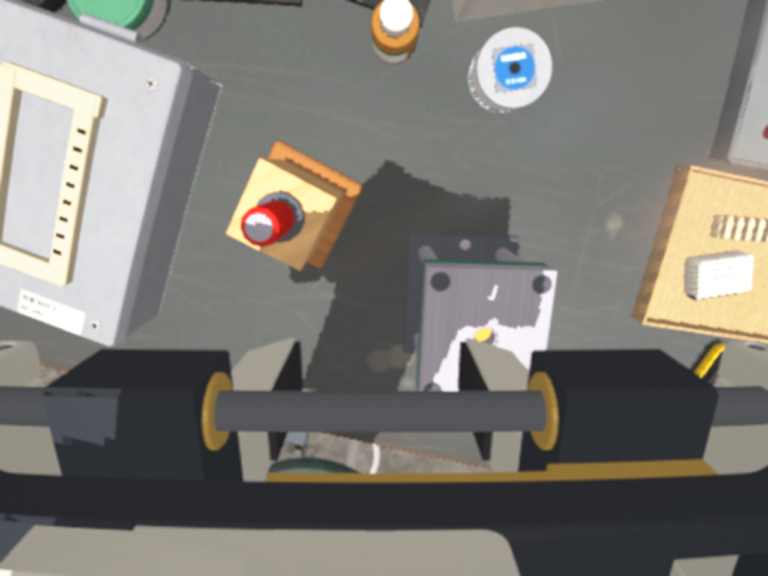

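Run:
```python
from h import *
s=np.load("w1.npy",allow_pickle=True).item();C=cam("wrist",s)
im=cv2.imread("pics/w1.png")
h=cv2.cvtColor(im,cv2.COLOR_BGR2HSV)
m=((h[...,0]>20)&(h[...,0]<35)&(h[...,1]>120)&(h[...,2]>100));m[:210]=0;m[235:]=0;m[:,:300]=0;m[:,345:]=0
ys,xs=np.nonzero(m);print("yellow",xs.mean(),ys.mean(),len(xs))
q=s["orientation"];R=Ro.from_quat([q[1],q[2],q[3],q[0]])
for n,u,z in(("h",(173.5,151),.135),("b",(322,222.7),.105)):
    P=at_z(C,u,z);print(n,P,R.inv().apply(P-s["ee_pos"])*100)
m=m.astype(np.uint8)
```

```text
yellow 321.54901960784315 223.0392156862745 51
h [ 0.52925067 -0.13658233  0.135     ] [ 3.95389866 -6.69038409  9.14991408]
b [ 0.48973166 -0.28625764  0.105     ] [-3.58521305  6.82728674 12.16303337]
```

Emit:
apply_moves(commands=[{"claw":6,"xyz":[2.0,-3.4,1],"dr":[0,0,0]},{"claw":6,"xyz":[3.9,-6.7,3],"dr":[0,0,0]},{"claw":6,"xyz":[3.9,-6.7,6],"dr":[0,0,0]},{"claw":6,"xyz":[3.9,-6.7,8],"dr":[0,0,0]},{"claw":6,"xyz":[3.9,-6.7,8],"dr":[0,0,0]},{"claw":6,"xyz":[3.9,-6.7,8],"dr":[0,0,0]}])

```text
t: 3.5
ee_pos: [0.5299, -0.1362, 0.1474]
orientation: [0.0, 0.992, 0.125, 0.0]
wrist_force: [-0.1, -0.1, -0.4]
grip_width: 0.0602
```

Run:
```python
from h import *
s=sensors.get_state();im=capture("wrist");cv2.imwrite("pics/w2.png",im)
np.save("w2.npy",s,allow_pickle=True)
C=cam("wrist",s);print(s["ee_pos"],s["wrist_force"],s["t"])
q=s["orientation"];R=Ro.from_quat([q[1],q[2],q[3],q[0]])
print(proj(C,[[.5287,-.1365,.135],[.5287,-.1365,.087]]),"axis at tcp depth .135:",proj(C,R.apply([0,0,s["ee_pos"][2]-.135])+s["ee_pos"]))
h=cv2.cvtColor(im,cv2.COLOR_BGR2HSV);m=(((h[...,0]<8)|(h[...,0]>172))&(h[...,1]>130)&(h[...,2]>60)).astype(np.uint8)
n,l,st,ce=cv2.connectedComponentsWithStats(m);print([(st[i].tolist(),ce[i].round(1).tolist()) for i in range(1,n) if st[i][4]>150])
cv2.imwrite("pics/w2b.png",cv2.resize(im[100:350,100:400],None,fx=2.5,fy=2.2,interpolation=cv2.INTER_CUBIC))
```

```text
[ 0.52994712 -0.13616339  0.14744376] [-0.10999076 -0.07031565 -0.38255754] 3.5
[[254.01222781 234.80545945]
 [253.77188055 209.6681581 ]] axis at tcp depth .135: [[253.99990743 232.83922675]]
[([235, 196, 36, 54, 1082], [252.6, 218.1])]
```

View pics/w2b.png

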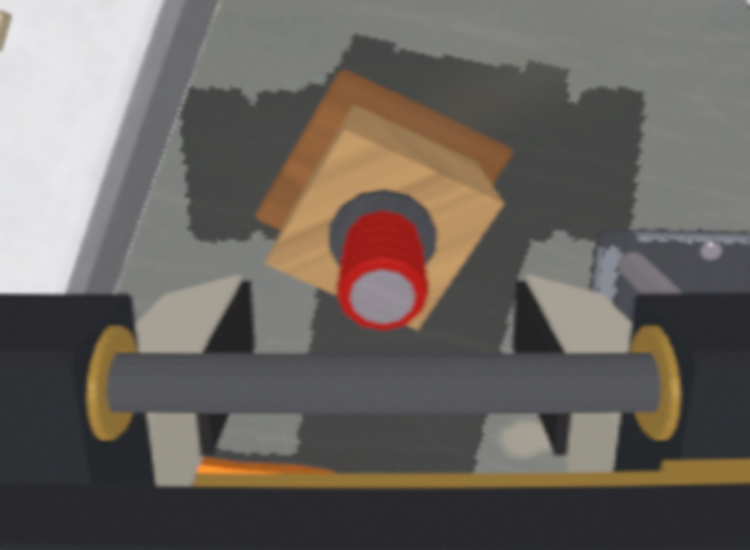

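Emit:
apply_moves(commands=[{"claw":6,"xyz":[-0.13,0,1],"dr":[0,0,0]},{"claw":6,"xyz":[-0.13,0,3],"dr":[0,0,0]},{"claw":6,"xyz":[-0.13,0,4.5],"dr":[0,0,0]},{"claw":6,"xyz":[-0.13,0,5.3],"dr":[0,0,0]},{"claw":6,"xyz":[-0.13,0,5.3],"dr":[0,0,0]}])

```text
t: 4.18
ee_pos: [0.5276, -0.1353, 0.0927]
orientation: [-0.001, 0.992, 0.126, -0.001]
wrist_force: [-0.6, 0.8, 1.0]
grip_width: 0.0602
```

Emit:
apply_moves(commands=[{"claw":3,"xyz":[0,0,0],"dr":[0,0,0]},{"claw":2,"xyz":[0,0,0],"dr":[0,0,0]},{"claw":1.5,"xyz":[0,0,0],"dr":[0,0,0]},{"claw":1.5,"xyz":[0,0,0],"dr":[0,0,0]},{"claw":1.5,"xyz":[0,0,0],"dr":[0,0,0]},{"claw":1.5,"xyz":[0,0,0],"dr":[0,0,0]}], force=45)

```text
t: 4.92
ee_pos: [0.5283, -0.1359, 0.0939]
orientation: [0.0, 0.992, 0.125, 0.0]
wrist_force: [-0.3, -0.5, 1.1]
grip_width: 0.022
```

Emit:
apply_moves(commands=[{"claw":1.5,"xyz":[0,0,-1.5],"dr":[0,0,0]},{"claw":1.5,"xyz":[0,0,-3.5],"dr":[0,0,0]},{"claw":1.5,"xyz":[0,0,-6],"dr":[0,0,0]},{"claw":1.5,"xyz":[0,0,-9],"dr":[0,0,0]},{"claw":1.5,"xyz":[0,0,-12],"dr":[0,0,0]},{"claw":1.5,"xyz":[-1,2,-12.5],"dr":[0,0,0]},{"claw":1.5,"xyz":[-3,6,-12.5],"dr":[0,0,0]},{"claw":1.5,"xyz":[-5,9,-12.5],"dr":[0,0,0]}])

```text
t: 5.92
ee_pos: [0.5021, -0.2368, 0.2205]
orientation: [0.001, 0.992, 0.126, 0.001]
wrist_force: [0.4, -0.4, -2.2]
grip_width: 0.0223
```

Emit:
apply_moves(commands=[{"claw":1.5,"xyz":[-1.6,3,0],"dr":[0,0,0]},{"claw":1.5,"xyz":[-2.55,4.55,0],"dr":[0,0,0]},{"claw":1.5,"xyz":[-2.55,4.55,0],"dr":[0,0,0]},{"claw":1.5,"xyz":[-2.55,4.55,0],"dr":[0,0,0]},{"claw":1.5,"xyz":[-2.55,4.55,0],"dr":[0,0,0]}])

```text
t: 6.55
ee_pos: [0.4896, -0.2838, 0.2189]
orientation: [-0.0, 0.992, 0.127, 0.0]
wrist_force: [-0.3, -0.4, -1.7]
grip_width: 0.0221
```

Run:
```python
from h import *
s=sensors.get_state();T=[]
for c in("wrist","scene","side"):
    im=capture(c);cv2.imwrite(f"pics/{c}3.png",im)
    C=cam(c,s);X=s["ee_pos"]+[0,0,-.0837]
    p=proj(C,[[X[0],X[1],X[2]],[.4885,-.287,.105]]);print(c,p)
    u,v=p.mean(0).astype(int)
    w=im[v-40:v+40,u-40:u+40];T.append(cv2.resize(w,(266,400),interpolation=cv2.INTER_CUBIC) if 0 else cv2.resize(w,(266,266),interpolation=cv2.INTER_CUBIC));print("origin",u-40,v-40)
cv2.imwrite("pics/t3.png",np.hstack(T));print(s["ee_pos"],s["wrist_force"],s["grip_width"],s["t"])
```

```text
wrist [[253.77442179 199.28165838]
 [256.69838268 191.8865696 ]]
origin 215 155
scene [[268.17526133 208.1327155 ]
 [269.33908647 218.05685532]]
origin 228 173
side [[230.79395097 185.84539447]
 [230.59107567 195.50815092]]
origin 190 150
[ 0.48958726 -0.28381526  0.21892856] [-0.29104591 -0.44730426 -1.69291166] 0.022140826834708766 6.55
```

View pics/t3.png

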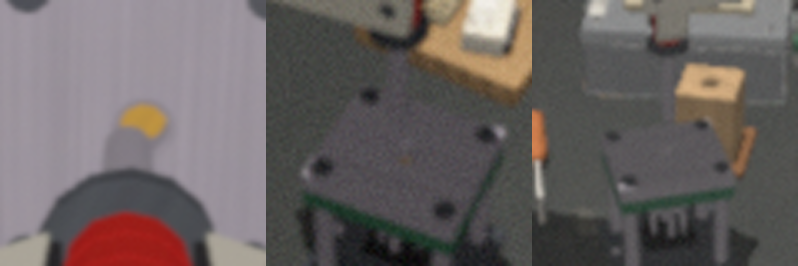

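Run:
```python
from h import *
s=sensors.get_state();C=cam("wrist",s)
q=s["orientation"];R=Ro.from_quat([q[1],q[2],q[3],q[0]])
for b in((258.3,193.2),):print(at_z(C,b,.105),R.inv().apply(at_z(C,b,.105)-s["ee_pos"])*100)
for b in((253.2,199.8),):print("tip",R.inv().apply(at_z(C,b,s["ee_pos"][2]-.0837)-s["ee_pos"])*100)
A,B=cam("scene"),cam("side")
print(at_z(A,(228+406/3.325-266/3.325,173+159/3.325),.105),at_z(B,(190+(672-532)/3.325,150+152/3.325),.105))
im=cv2.imread("pics/wrist3.png");h=cv2.cvtColor(im,cv2.COLOR_BGR2HSV)
m=((h[...,0]>15)&(h[...,0]<35)&(h[...,1]>110));m[:180]=0;m[210:]=0;m[:,:235]=0;m[:,280:]=0
ys,xs=np.nonzero(m);print(xs.min(),xs.max(),ys.min(),ys.max())
cv2.imwrite("pics/t3b.png",cv2.resize(im[170:225,225:290],None,fx=10,fy=10,interpolation=cv2.INTER_CUBIC))
```

```text
[ 0.48727943 -0.28966977  0.105     ] [-0.31475001  0.43692923 11.37560897]
tip [-0.05014522 -0.04416439  8.3700042 ]
[ 0.4828724  -0.28199597  0.105     ] [ 0.49272022 -0.28813657  0.105     ]
252 264 187 195
```

View pics/t3b.png

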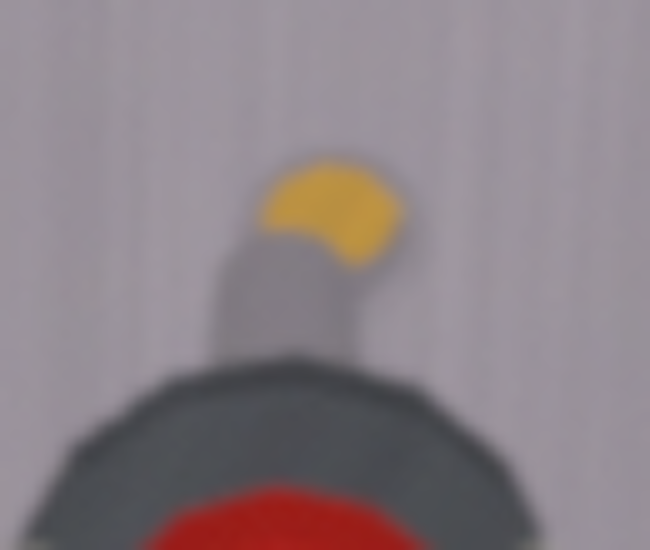

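Emit:
apply_moves(commands=[{"claw":1.5,"xyz":[-0.25,0.4,0.5],"dr":[0,0,0]},{"claw":1.5,"xyz":[-0.25,0.4,1.4],"dr":[0,0,0]},{"claw":1.5,"xyz":[-0.25,0.4,2.2],"dr":[0,0,0]},{"claw":1.5,"xyz":[-0.25,0.4,2.5],"dr":[0,0,0]},{"claw":1.5,"xyz":[-0.25,0.4,2.5],"dr":[0,0,0]}])

```text
t: 7.32
ee_pos: [0.4873, -0.29, 0.1933]
orientation: [-0.0, 0.992, 0.126, -0.0]
wrist_force: [-0.4, -0.9, -1.2]
grip_width: 0.0221
```

Run:
```python
from h import *
s=sensors.get_state();T=[]
for c,e in(("wrist",(253,200)),("scene",(269,218)),("side",(230,196))):
    im=capture(c);cv2.imwrite(f"pics/{c}4.png",im)
    C=cam(c,s);X=s["ee_pos"]+[0,0,-.0837];p=proj(C,X)[0]
    u,v=p.astype(int);k=20;print(c,p,"origin",u-k,v-k)
    T.append(cv2.resize(im[v-k:v+k,u-k:u+k],(266,266),interpolation=cv2.INTER_CUBIC))
cv2.imwrite("pics/t4.png",np.hstack(T));print(s["ee_pos"],s["wrist_force"],s["t"])
```

```text
wrist [253.7906553  199.20058261] origin 233 179
scene [270.78285412 215.86852348] origin 250 195
side [230.13025488 194.76550683] origin 210 174
[ 0.48727694 -0.29001025  0.1933251 ] [-0.42628246 -0.90312494 -1.2150316 ] 7.325
```

View pics/t4.png

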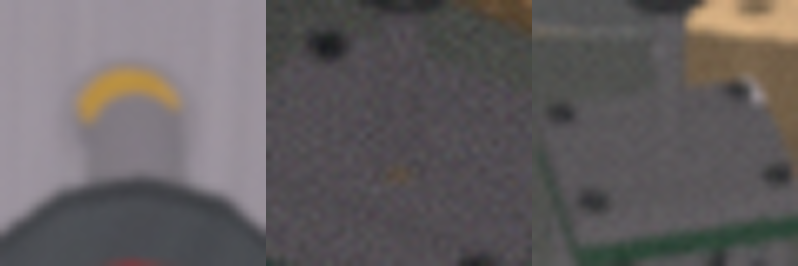

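Run:
```python
from h import *
s=sensors.get_state();C=cam("wrist",s);q=s["orientation"];R=Ro.from_quat([q[1],q[2],q[3],q[0]]);e=s["ee_pos"]
f=lambda x,z:(proj(C,R.apply([x,0,0])+[e[0],e[1],z])[0]-[233,179])*6.65
print(f(.007,.103),f(.006,e[2]-.0837),f(.005,e[2]-.0837),f(.008,.103),f(0,.103))
```

```text
[137.52382154  66.36703365] [137.66246971  88.98690511] [137.65003129  96.66273383] [137.53577649  58.85367731] [137.44060275 118.52015616]
```

Emit:
apply_moves(commands=[{"claw":1.5,"xyz":[0,-0.07,0.2],"dr":[0,0,0]},{"claw":1.5,"xyz":[0,-0.07,0.4],"dr":[0,0,0]},{"claw":1.5,"xyz":[0,-0.07,0.6],"dr":[0,0,0]},{"claw":1.5,"xyz":[0,-0.07,0.7],"dr":[0,0,0]}])

```text
t: 7.98
ee_pos: [0.4871, -0.2895, 0.1865]
orientation: [-0.0, 0.992, 0.126, -0.0]
wrist_force: [0.7, 0.9, -2.3]
grip_width: 0.0222
```

Emit:
apply_moves(commands=[{"claw":1.5,"xyz":[0,0,0.15],"dr":[0,0,0]},{"claw":1.5,"xyz":[0,0,0.3],"dr":[0,0,0]},{"claw":1.5,"xyz":[0,0,0.4],"dr":[0,0,0]}])

```text
t: 8.35
ee_pos: [0.4872, -0.2895, 0.1826]
orientation: [-0.0, 0.992, 0.126, -0.0]
wrist_force: [-0.4, 0.4, -2.5]
grip_width: 0.0224
```

Emit:
apply_moves(commands=[{"claw":1.5,"xyz":[0,0,0.15],"dr":[0,0,0]},{"claw":1.5,"xyz":[0,0,0.3],"dr":[0,0,0]},{"claw":1.5,"xyz":[0,0,0.4],"dr":[0,0,0]}])

```text
t: 8.72
ee_pos: [0.4872, -0.2895, 0.1786]
orientation: [-0.0, 0.992, 0.126, -0.0]
wrist_force: [-0.3, 0.1, -1.8]
grip_width: 0.0222
```

Emit:
apply_moves(commands=[{"claw":1.5,"xyz":[0,0,0.1],"dr":[0,0,0]},{"claw":1.5,"xyz":[0,0,0.2],"dr":[0,0,0]},{"claw":1.5,"xyz":[0,0,0.3],"dr":[0,0,0]}])

```text
t: 9.1
ee_pos: [0.4872, -0.2895, 0.1757]
orientation: [0.0, 0.992, 0.126, 0.0]
wrist_force: [-1.2, -0.1, -2.0]
grip_width: 0.0225
```

Emit:
apply_moves(commands=[{"claw":1.5,"xyz":[0,0,0.1],"dr":[0,0,0]},{"claw":1.5,"xyz":[0,0,0.1],"dr":[0,0,0]}])

```text
t: 9.35
ee_pos: [0.4873, -0.2895, 0.1749]
orientation: [0.0, 0.992, 0.126, 0.0]
wrist_force: [0.0, -0.1, -0.9]
grip_width: 0.022
```

Emit:
apply_moves(commands=[{"claw":1.5,"xyz":[0,0,0.1],"dr":[0,0,0]},{"claw":1.5,"xyz":[0,0,0.1],"dr":[0,0,0]}])

```text
t: 9.6
ee_pos: [0.4876, -0.2896, 0.1747]
orientation: [0.0, 0.992, 0.126, 0.0]
wrist_force: [-2.2, 1.4, 5.3]
grip_width: 0.0224
```

Emit:
apply_moves(commands=[{"claw":1.5,"xyz":[0,0,0.05],"dr":[0,0,0]},{"claw":1.5,"xyz":[0,0,0.1],"dr":[0,0,0]}])

```text
t: 9.85
ee_pos: [0.4879, -0.2896, 0.1745]
orientation: [0.001, 0.992, 0.126, 0.0]
wrist_force: [-3.3, 1.5, 11.7]
grip_width: 0.0225
```

Emit:
apply_moves(commands=[{"claw":1.5,"xyz":[0,0,0.05],"dr":[0,0,0]},{"claw":1.5,"xyz":[0,0,0.1],"dr":[0,0,0]}])

```text
t: 10.1
ee_pos: [0.4879, -0.2896, 0.1735]
orientation: [0.001, 0.992, 0.126, 0.0]
wrist_force: [-2.2, 1.3, 10.2]
grip_width: 0.0224
```

Emit:
apply_moves(commands=[{"claw":1.5,"xyz":[0,0,0.06],"dr":[0,0,0]},{"claw":1.5,"xyz":[0,0,0.12],"dr":[0,0,0]},{"claw":1.5,"xyz":[0,0,0.18],"dr":[0,0,0]},{"claw":1.5,"xyz":[0,0,0.24],"dr":[0,0,0]},{"claw":1.5,"xyz":[0,0,0.3],"dr":[0,0,0]}])

```text
t: 10.72
ee_pos: [0.4878, -0.2896, 0.1705]
orientation: [0.001, 0.992, 0.126, 0.0]
wrist_force: [-2.0, 1.4, 11.3]
grip_width: 0.0218
```

Emit:
apply_moves(commands=[{"claw":1.5,"xyz":[0,0,0.06],"dr":[0,0,0]},{"claw":1.5,"xyz":[0,0,0.12],"dr":[0,0,0]},{"claw":1.5,"xyz":[0,0,0.18],"dr":[0,0,0]},{"claw":1.5,"xyz":[0,0,0.24],"dr":[0,0,0]},{"claw":1.5,"xyz":[0,0,0.3],"dr":[0,0,0]}])

```text
t: 11.35
ee_pos: [0.4879, -0.2896, 0.1675]
orientation: [0.001, 0.992, 0.126, 0.0]
wrist_force: [-2.4, 1.9, 10.9]
grip_width: 0.0222
```

Emit:
apply_moves(commands=[{"claw":1.5,"xyz":[0,0,0.06],"dr":[0,0,0]},{"claw":1.5,"xyz":[0,0,0.12],"dr":[0,0,0]},{"claw":1.5,"xyz":[0,0,0.18],"dr":[0,0,0]},{"claw":1.5,"xyz":[0,0,0.24],"dr":[0,0,0]},{"claw":1.5,"xyz":[0,0,0.3],"dr":[0,0,0]}])

```text
t: 11.98
ee_pos: [0.4878, -0.2896, 0.1645]
orientation: [0.001, 0.992, 0.126, 0.0]
wrist_force: [-3.9, 1.5, 9.6]
grip_width: 0.0226
```

Emit:
apply_moves(commands=[{"claw":1.5,"xyz":[0,0,0.06],"dr":[0,0,0]},{"claw":1.5,"xyz":[0,0,0.12],"dr":[0,0,0]},{"claw":1.5,"xyz":[0,0,0.18],"dr":[0,0,0]},{"claw":1.5,"xyz":[0,0,0.24],"dr":[0,0,0]},{"claw":1.5,"xyz":[0,0,0.3],"dr":[0,0,0]}])

```text
t: 12.6
ee_pos: [0.4878, -0.2896, 0.1615]
orientation: [0.001, 0.992, 0.126, 0.0]
wrist_force: [-3.0, 2.0, 11.1]
grip_width: 0.0222
```

Emit:
apply_moves(commands=[{"claw":1.5,"xyz":[0,0,0.06],"dr":[0,0,0]},{"claw":1.5,"xyz":[0,0,0.12],"dr":[0,0,0]},{"claw":1.5,"xyz":[0,0,0.18],"dr":[0,0,0]},{"claw":1.5,"xyz":[0,0,0.24],"dr":[0,0,0]}])

```text
t: 13.1
ee_pos: [0.4878, -0.2896, 0.1591]
orientation: [0.001, 0.992, 0.126, 0.0]
wrist_force: [-3.5, 2.2, 10.9]
grip_width: 0.0222
```

Emit:
apply_moves(commands=[{"claw":1.5,"xyz":[0,0,0.04],"dr":[0,0,0]},{"claw":1.5,"xyz":[0,0,0.08],"dr":[0,0,0]},{"claw":1.5,"xyz":[0,0,0.12],"dr":[0,0,0]}])

```text
t: 13.48
ee_pos: [0.4878, -0.2896, 0.1579]
orientation: [0.001, 0.992, 0.126, 0.0]
wrist_force: [-3.3, 1.9, 10.8]
grip_width: 0.0226
```

Emit:
apply_moves(commands=[{"claw":1.5,"xyz":[0,0,0.04],"dr":[0,0,0]},{"claw":1.5,"xyz":[0,0,0.08],"dr":[0,0,0]},{"claw":1.5,"xyz":[0,0,0.12],"dr":[0,0,0]}])

```text
t: 13.85
ee_pos: [0.4878, -0.2896, 0.1567]
orientation: [0.001, 0.992, 0.126, 0.0]
wrist_force: [-4.1, 2.4, 12.7]
grip_width: 0.0225
```

Emit:
apply_moves(commands=[{"claw":1.5,"xyz":[0,0,0.04],"dr":[0,0,0]},{"claw":1.5,"xyz":[0,0,0.08],"dr":[0,0,0]},{"claw":1.5,"xyz":[0,0,0.12],"dr":[0,0,0]}])

```text
t: 14.22
ee_pos: [0.4878, -0.2896, 0.1555]
orientation: [0.001, 0.992, 0.126, 0.0]
wrist_force: [-4.7, 0.9, 11.0]
grip_width: 0.0224
```

Emit:
apply_moves(commands=[{"claw":1.5,"xyz":[0,0,0.04],"dr":[0,0,0]},{"claw":1.5,"xyz":[0,0,0.08],"dr":[0,0,0]},{"claw":1.5,"xyz":[0,0,0.12],"dr":[0,0,0]}])

```text
t: 14.6
ee_pos: [0.4878, -0.2896, 0.1543]
orientation: [0.001, 0.992, 0.126, 0.0]
wrist_force: [-3.1, 2.5, 10.8]
grip_width: 0.0223
```

Emit:
apply_moves(commands=[{"claw":1.5,"xyz":[0,0,0.04],"dr":[0,0,0]},{"claw":1.5,"xyz":[0,0,0.08],"dr":[0,0,0]},{"claw":1.5,"xyz":[0,0,0.12],"dr":[0,0,0]}])

```text
t: 14.98
ee_pos: [0.4878, -0.2896, 0.1531]
orientation: [0.001, 0.992, 0.126, 0.0]
wrist_force: [-3.0, 2.2, 11.1]
grip_width: 0.0223
```

Emit:
apply_moves(commands=[{"claw":1.5,"xyz":[0,0,0.04],"dr":[0,0,0]},{"claw":1.5,"xyz":[0,0,0.08],"dr":[0,0,0]},{"claw":1.5,"xyz":[0,0,0.12],"dr":[0,0,0]}])

```text
t: 15.35
ee_pos: [0.4877, -0.2896, 0.1518]
orientation: [0.001, 0.992, 0.126, 0.0]
wrist_force: [-2.4, 1.7, 11.0]
grip_width: 0.0222
```

Emit:
apply_moves(commands=[{"claw":1.5,"xyz":[0,0,0.04],"dr":[0,0,0]},{"claw":1.5,"xyz":[0,0,0.08],"dr":[0,0,0]},{"claw":1.5,"xyz":[0,0,0.12],"dr":[0,0,0]}])

```text
t: 15.72
ee_pos: [0.4878, -0.2896, 0.1507]
orientation: [0.001, 0.992, 0.126, 0.0]
wrist_force: [-3.4, 1.8, 11.5]
grip_width: 0.0223
```

Emit:
apply_moves(commands=[{"claw":1.5,"xyz":[0,0,0.04],"dr":[0,0,0]},{"claw":1.5,"xyz":[0,0,0.08],"dr":[0,0,0]},{"claw":1.5,"xyz":[0,0,0.12],"dr":[0,0,0]}])

```text
t: 16.1
ee_pos: [0.4878, -0.2896, 0.1495]
orientation: [0.001, 0.992, 0.126, 0.0]
wrist_force: [-4.2, 1.8, 12.6]
grip_width: 0.0227
```

Emit:
apply_moves(commands=[{"claw":1.5,"xyz":[0,0,0.04],"dr":[0,0,0]},{"claw":1.5,"xyz":[0,0,0.08],"dr":[0,0,0]},{"claw":1.5,"xyz":[0,0,0.12],"dr":[0,0,0]}])

```text
t: 16.48
ee_pos: [0.4878, -0.2896, 0.1483]
orientation: [0.001, 0.992, 0.126, 0.0]
wrist_force: [-2.9, 2.7, 11.2]
grip_width: 0.0226
```

Emit:
apply_moves(commands=[{"claw":1.5,"xyz":[0,0,0.04],"dr":[0,0,0]},{"claw":1.5,"xyz":[0,0,0.08],"dr":[0,0,0]},{"claw":1.5,"xyz":[0,0,0.12],"dr":[0,0,0]}])

```text
t: 16.85
ee_pos: [0.4878, -0.2896, 0.1471]
orientation: [0.001, 0.992, 0.126, 0.0]
wrist_force: [-3.6, 0.4, 9.4]
grip_width: 0.0223
```

Emit:
apply_moves(commands=[{"claw":1.5,"xyz":[0,0,0.04],"dr":[0,0,0]},{"claw":1.5,"xyz":[0,0,0.08],"dr":[0,0,0]},{"claw":1.5,"xyz":[0,0,0.12],"dr":[0,0,0]}])

```text
t: 17.23
ee_pos: [0.4878, -0.2896, 0.1459]
orientation: [0.001, 0.992, 0.126, 0.0]
wrist_force: [-3.3, 1.1, 11.4]
grip_width: 0.0222
```

Emit:
apply_moves(commands=[{"claw":1.5,"xyz":[0,0,0.04],"dr":[0,0,0]},{"claw":1.5,"xyz":[0,0,0.08],"dr":[0,0,0]},{"claw":1.5,"xyz":[0,0,0.12],"dr":[0,0,0]}])

```text
t: 17.6
ee_pos: [0.4877, -0.2896, 0.1445]
orientation: [0.001, 0.992, 0.126, 0.0]
wrist_force: [-2.2, 2.0, 10.2]
grip_width: 0.0224
```

Emit:
apply_moves(commands=[{"claw":1.5,"xyz":[0,0,0.04],"dr":[0,0,0]},{"claw":1.5,"xyz":[0,0,0.08],"dr":[0,0,0]},{"claw":1.5,"xyz":[0,0,0.1],"dr":[0,0,0]}])

```text
t: 17.98
ee_pos: [0.487, -0.2895, 0.1416]
orientation: [-0.0, 0.992, 0.126, -0.0]
wrist_force: [-0.4, -0.7, -3.0]
grip_width: 0.0223
```

Emit:
apply_moves(commands=[{"claw":1.5,"xyz":[0,0,0.04],"dr":[0,0,0]},{"claw":1.5,"xyz":[0,0,0.08],"dr":[0,0,0]},{"claw":1.5,"xyz":[0,0,0.1],"dr":[0,0,0]}])

```text
t: 18.35
ee_pos: [0.4875, -0.2896, 0.1413]
orientation: [0.0, 0.992, 0.126, 0.0]
wrist_force: [-0.5, 0.4, 4.6]
grip_width: 0.0226
```

Emit:
apply_moves(commands=[{"claw":1.5,"xyz":[0,0,-0.3],"dr":[0,0,0]},{"claw":1.5,"xyz":[0,0,-0.6],"dr":[0,0,0]},{"claw":1.5,"xyz":[0,0,-1.2],"dr":[0,0,0]},{"claw":1.5,"xyz":[0,0,-2.2],"dr":[0,0,0]},{"claw":1.5,"xyz":[0,0,-3.4],"dr":[0,0,0]},{"claw":1.5,"xyz":[0,0,-4.8],"dr":[0,0,0]},{"claw":1.5,"xyz":[0,0,-6.4],"dr":[0,0,0]},{"claw":1.5,"xyz":[0,0,-7.4],"dr":[0,0,0]}])

```text
t: 19.35
ee_pos: [0.4877, -0.2898, 0.2166]
orientation: [0.001, 0.992, 0.126, 0.001]
wrist_force: [-0.3, -0.2, -1.5]
grip_width: 0.0229
```

Emit:
apply_moves(commands=[{"claw":1.5,"xyz":[0.8,-1.4,0],"dr":[0,0,0]},{"claw":1.5,"xyz":[2.4,-4.3,0],"dr":[0,0,0]},{"claw":1.5,"xyz":[4.2,-7.5,0],"dr":[0,0,0]},{"claw":1.5,"xyz":[6,-10.7,0],"dr":[0,0,0]},{"claw":1.5,"xyz":[7.3,-13,0],"dr":[0,0,0]},{"claw":1.5,"xyz":[7.8,-13.88,0],"dr":[0,0,0]},{"claw":1.5,"xyz":[7.8,-13.88,0],"dr":[0,0,0]},{"claw":1.5,"xyz":[7.8,-13.88,0],"dr":[0,0,0]}])

```text
t: 20.35
ee_pos: [0.5277, -0.1371, 0.2146]
orientation: [0.0, 0.992, 0.125, -0.0]
wrist_force: [0.5, -0.4, -1.3]
grip_width: 0.0225
```

Run:
```python
from h import *
s=sensors.get_state();e=s["ee_pos"];T=[]
print(e,s["orientation"],s["wrist_force"],s["t"])
for c,X,k in(("wrist",e-[0,0,.0837],40),("side",[.4873,-.2895,.06],30),("scene",[.53,-.136,.1],40)):
    im=capture(c);cv2.imwrite(f"pics/{c}5.png",im);p=proj(cam(c,s),X)[0];u,v=p.astype(int)
    print(c,p,"origin",u-k,v-k);T.append(cv2.resize(im[v-k:v+k,u-k:u+k],(266,266),interpolation=cv2.INTER_CUBIC))
cv2.imwrite("pics/t5.png",np.hstack(T))
```

```text
[ 0.52771635 -0.13710264  0.21463597] [ 2.54322019e-04  9.92194182e-01  1.24701653e-01 -3.73284678e-04] [ 0.50345343 -0.41880321 -1.27243913] 20.35
wrist [253.68189479 199.14952746] origin 213 159
side [230.43948189 208.96356593] origin 200 178
scene [201.6330588  257.67071298] origin 161 217
```

View pics/t5.png

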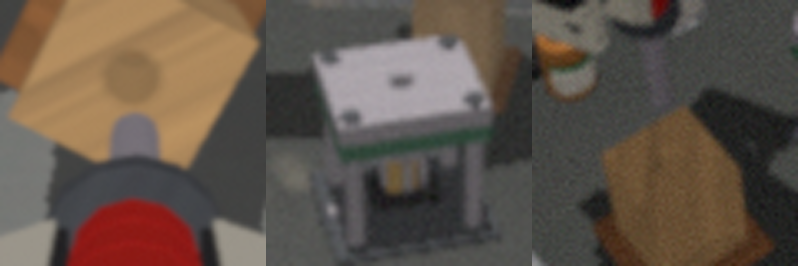

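Run:
```python
from h import *
s=sensors.get_state();C=cam("wrist",s);q=s["orientation"];R=Ro.from_quat([q[1],q[2],q[3],q[0]]);e=s["ee_pos"]
print(proj(C,[e[0],e[1],.08]),R.inv().apply(at_z(C,(252.7,181.6),.08)-e)*100,"tip",R.inv().apply(at_z(C,(253.2,159+136/3.325),e[2]-.0837)-e)*100)
```

```text
[[253.57420243 184.47921011]] [ 0.30143188 -0.09074035 13.47882329] tip [-0.05935648 -0.04383405  8.37001235]
```

Emit:
apply_moves(commands=[{"claw":1.5,"xyz":[0.15,-0.05,1],"dr":[0,0,0]},{"claw":1.5,"xyz":[0.15,-0.05,2.5],"dr":[0,0,0]},{"claw":1.5,"xyz":[0.15,-0.05,3.8],"dr":[0,0,0]},{"claw":1.5,"xyz":[0.15,-0.05,4.4],"dr":[0,0,0]},{"claw":1.5,"xyz":[0.15,-0.05,4.4],"dr":[0,0,0]},{"claw":1.5,"xyz":[0.15,-0.05,4.4],"dr":[0,0,0]}])

```text
t: 21.25
ee_pos: [0.5299, -0.1348, 0.1713]
orientation: [0.0, 0.992, 0.126, 0.0]
wrist_force: [-0.4, -0.2, -3.1]
grip_width: 0.0223
```

Run:
```python
from h import *
s=sensors.get_state();e=s["ee_pos"];C=cam("wrist",s)
im=capture("wrist");p=proj(C,e-[0,0,.0837])[0];u,v=p.astype(int)
q=s["orientation"];R=Ro.from_quat([q[1],q[2],q[3],q[0]])
print(e,s["t"],p);f=lambda x,z:(proj(C,R.apply([x,0,0])+[e[0],e[1],z])[0]-[u-25,v-25])*10
print(f(0,.08),f(.008,.078),f(.01,.08),f(.006,e[2]-.0837),f(.005,e[2]-.0837))
cv2.imwrite("pics/t6.png",cv2.resize(im[v-25:v+25,u-25:u+25],None,fx=10,fy=10,interpolation=cv2.INTER_CUBIC))
```

```text
[ 0.52989241 -0.13477025  0.17126201] 21.25 [253.69774596 199.28803478]
[256.75314234 227.64445248] [256.8379162  132.17029921] [256.9329257  115.34990061] [257.08979769 184.00310332] [257.07100736 195.54528801]
```

View pics/t6.png

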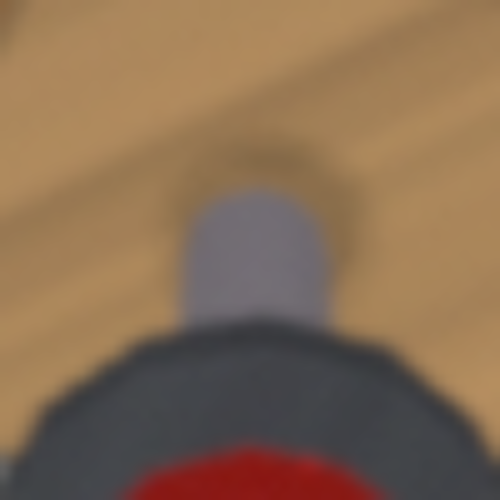

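Emit:
apply_moves(commands=[{"claw":1.5,"xyz":[0,0.04,0.3],"dr":[0,0,0]},{"claw":1.5,"xyz":[0,0.04,0.6],"dr":[0,0,0]},{"claw":1.5,"xyz":[0,0.04,1.0],"dr":[0,0,0]},{"claw":1.5,"xyz":[0,0.04,1.4],"dr":[0,0,0]},{"claw":1.5,"xyz":[0,0.04,1.8],"dr":[0,0,0]}])

```text
t: 21.92
ee_pos: [0.5295, -0.1352, 0.1526]
orientation: [-0.0, 0.992, 0.126, -0.0]
wrist_force: [-0.2, 0.6, -1.6]
grip_width: 0.0222
```

Emit:
apply_moves(commands=[{"claw":1.5,"xyz":[0,0,0.8],"dr":[0,0,0]},{"claw":1.5,"xyz":[0,0,1.6],"dr":[0,0,0]},{"claw":1.5,"xyz":[0,0,2.4],"dr":[0,0,0]},{"claw":1.5,"xyz":[0,0,3.2],"dr":[0,0,0]},{"claw":1.5,"xyz":[0,0,4.0],"dr":[0,0,0]},{"claw":1.5,"xyz":[0,0,4.8],"dr":[0,0,0]},{"claw":1.5,"xyz":[0,0,5.4],"dr":[0,0,0]},{"claw":1.5,"xyz":[0,0,5.6],"dr":[0,0,0]}])

```text
t: 22.92
ee_pos: [0.5294, -0.1351, 0.0964]
orientation: [-0.0, 0.992, 0.126, -0.0]
wrist_force: [-0.1, 0.1, -2.1]
grip_width: 0.0224
```

Emit:
apply_moves(commands=[{"claw":1.5,"xyz":[0,0,0.1],"dr":[0,0,0]},{"claw":1.5,"xyz":[0,0,0.2],"dr":[0,0,0]},{"claw":1.5,"xyz":[0,0,0.3],"dr":[0,0,0]},{"claw":1.5,"xyz":[0,0,0.3],"dr":[0,0,0]}])

```text
t: 23.42
ee_pos: [0.5297, -0.1353, 0.094]
orientation: [0.0, 0.992, 0.126, 0.0]
wrist_force: [-0.3, -0.0, -2.1]
grip_width: 0.0219
```

Emit:
apply_moves(commands=[{"claw":1.5,"xyz":[0,0,0.05],"dr":[0,0,0]},{"claw":1.5,"xyz":[0,0,0.1],"dr":[0,0,0]},{"claw":1.5,"xyz":[0,0,0.1],"dr":[0,0,0]}])

```text
t: 23.8
ee_pos: [0.5297, -0.1353, 0.0939]
orientation: [0.0, 0.992, 0.126, 0.0]
wrist_force: [-3.6, 0.4, 7.3]
grip_width: 0.0224
```

Emit:
apply_moves(commands=[{"claw":1.5,"xyz":[0,0,-0.1],"dr":[0,0,0]},{"claw":2.5,"xyz":[0,0,-0.1],"dr":[0,0,0]},{"claw":3.5,"xyz":[0,0,-0.1],"dr":[0,0,0]},{"claw":5,"xyz":[0,0,-0.1],"dr":[0,0,0]},{"claw":5,"xyz":[0,0,-0.1],"dr":[0,0,0]},{"claw":5,"xyz":[0,0,-0.1],"dr":[0,0,0]}])

```text
t: 24.55
ee_pos: [0.5297, -0.1352, 0.0939]
orientation: [0.0, 0.992, 0.126, 0.0]
wrist_force: [0.5, -0.1, -0.7]
grip_width: 0.0499
```

Emit:
apply_moves(commands=[{"claw":5,"xyz":[0,0,-1],"dr":[0,0,0]},{"claw":5,"xyz":[0,0,-3],"dr":[0,0,0]},{"claw":5,"xyz":[0,0,-6],"dr":[0,0,0]},{"claw":5,"xyz":[0,0,-10],"dr":[0,0,0]},{"claw":5,"xyz":[0,0,-14],"dr":[0,0,0]},{"claw":5,"xyz":[0,0,-14],"dr":[0,0,0]},{"claw":5,"xyz":[0,0,-14],"dr":[0,0,0]}])

```text
t: 25.42
ee_pos: [0.5295, -0.1354, 0.2347]
orientation: [0.0, 0.992, 0.126, 0.0]
wrist_force: [0.8, -0.4, 0.5]
grip_width: 0.0499
```

Run:
```python
from h import *
s=sensors.get_state();print(s["ee_pos"],s["wrist_force"],s["grip_width"],s["t"]);T=[]
for c,(x0,y0,x1,y1) in(("side",(190,140,310,240)),("wrist",(150,130,330,280)),("scene",(150,180,310,320))):
    im=capture(c);T.append(cv2.resize(im[y0:y1,x0:x1],(266,222),interpolation=cv2.INTER_CUBIC))
    if c=="wrist":print("axis top",proj(cam(c,s),[[.5292,-.1354,.135],[.5292,-.1354,.087]]))
cv2.imwrite("pics/t7.png",np.hstack(T))
for c,n in(("side","plug"),("side","rod"),("wrist","rod_handle"),("side","multimeter"),("side","solder_spool"),("side","flux_bottle")):
    print(c,n,[(round(d["p"],2),d["rect"]) for d in outline_of(c,n)[:2]])
```

```text
[ 0.52948569 -0.13535002  0.23467588] [ 0.78602164 -0.41309853  0.50726164] 0.04991736624072984 25.425
axis top [[253.54323624 194.41989242]
 [253.41466087 181.88961209]]
side plug []
side rod [(0.58, [238.0, 157.4, 251.5, 178.4])]
wrist rod_handle [(0.86, [237.4, 165.8, 272.3, 204.9])]
side multimeter [(0.8, [181.5, 276.7, 238.9, 309.7])]
side solder_spool [(0.74, [281.9, 205.8, 301.2, 226.3])]
side flux_bottle [(0.52, [285.6, 180.3, 294.9, 205.1])]
```

View pics/t7.png

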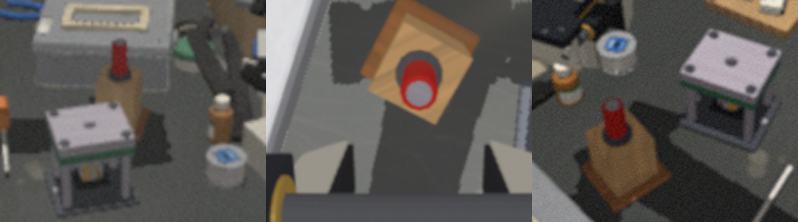

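The rod stands upright in the stand on its collar, at about (119,60) in the left panel and (615,120) in the right panel. The brass plug sits low under the block at about (90,170) in the left panel, and the bystanders haven't moved. Handing in.

```bash
python3 -c "
from plant import robot;print(robot.sign_off())"
```

```text
the job is handed in; nothing more can be done
None
```

The job is handed in at about 26 s of the 72 s allowed. The plug was pressed out into the catch cup and the rod is back in its stand. The hand-in gives no verdict.

- **Pressing:** I gripped the rod at 45 N and lined it up over the bore with the wrist camera. The plug slid at about 11–13 N on the wrist sensor. It let go with its upper face about 45–47 mm below the mouth. I stopped there and saw about 5 N after landing. The sensor is only read at the end of each move, so a short peak at landing would not show, but no reading came near 30 N.
- **Returning the rod:** It went back down until I felt the collar seat, at about 7 N. I then backed off, opened the fingers and lifted the arm clear.
- **Last checks:** The pictures show the rod upright on its collar and the plug low under the block. The multimeter, spool and bottle are within a few pixels of where they started. The final wrist force is near zero.
- **Not confirmed:** The plug detector never found the plug, before or after. Its place in the cup rests on the drop in force, the measured depth and the picture. I also saw a 3 mm mismatch between the stand hole and the grasp position in one wrist image. I split the difference, a closer look showed it lined up, and the rod went in without contact.

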